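# Pack the printmaking kit, heaviest lowest

## Task

Pack the printmaking kit away in the storage box with the heaviest thing lowest: first the marble slab lying flat on the box's floor, then the wooden printing block right way up on it, then the plastic palette, wells up, on top, each flat and squarely centred on the one below. The slab stands on edge in its rack, so first lay it flat on the rubber mat, let go, and take it again across its width; lower each thing into the box rather than dropping it, let go, and leave the cup, tape roll and paint bottle where they are.

Things in the scene. Friction and masses are not known exactly. Their poses are not given: they have to be found in the camera images.
- slab: Plain white marble slab, loose, about 0.55 kg, 130 x 26 x 60 mm. Its origin is its centre; own x runs along the 130 mm length, y through the 26 mm thickness, z along the 60 mm width. It starts standing on a long edge (z up) in the rack's slot, its centre 42 mm above the table. Lying flat, its y is vertical (either face may be up). Tilted more than about 25 degrees about its lower edge it falls over flat.
- block: Light wooden printing block with dark slanting cut lines on its upper face, loose, about 80 g, 120 (x) x 58 (y) x 18 (z) mm. Origin at the centre of its underside, z up. Lies flat on the table.
- palette: White plastic paint palette with 10 square wells open upward, loose, about 40 g, 110 (x) x 56 (y) x 12 (z) mm, outer walls 4 mm. Origin at the centre of its underside, z up. Lies flat on the table.
- box: Open blue plastic storage box, fixed to the table, 190 (x) x 150 (y) x 64 (z) mm outside, walls and floor 5 mm thick (inside 180 x 140 mm, floor 5 mm above the table). Origin at the centre of its underside.
- rack: Low wooden rack, fixed, base 150 (x) x 80 (y) x 12 mm with two rails along x that rise to 34 mm above the table and leave a slot 32 mm wide between them along its middle. Origin at the centre of its underside; the slab stands in the slot, along the rack's x, on the base's top.
- mat: Empty flat dark rubber mat, fixed, 220 (x) x 140 (y) x 3 mm, between rack and box. Origin at the centre of its underside.
- cup: Red plastic cup with brushes, 88 mm across the rim, 115 mm tall (brushes to 170 mm), loose bystander. Origin at the centre of its underside.
- tape: Roll of pale brown paper tape lying flat, 110 mm across, 25 mm tall, loose bystander. Origin at the centre of its underside.
- paint: Yellow paint bottle, 48 mm across, 120 mm tall, standing, loose bystander. Origin at the centre of its underside.
Not all that is in view belongs to the job. Of the things that look like the palette, take the one that is farthest to the robot's left at the start.

How it is judged:
By the outcome, as a careful person would: the job done as asked, in the order asked, and still so for the second after the job is handed in, with the robot touching nothing.
It also fails if it takes over 72 s, if anything falls off the work surface, if the arm or the gripper's body presses on something with over 40 N, if the wrist force passes 120 N, or if a joint passes its speed limit or range.

## Robot

A 6-joint arm with a two-finger parallel gripper is mounted at the origin on the work surface. World frame = base frame: x ahead of the robot, y to its left, z up, the work surface at z = 0. Lengths are in mm, angles in degrees, forces in N, time in s.
With the tool pointing down it reaches from about 275 to 825 mm from the base axis. Payload 4.9 kg.
Tool frame: the origin (TCP) lies at the very end of the fingers, on their centre line; the grasp point (between the pads) lies 19 mm behind it (r.pinch_z is the distance from the TCP to the grasp point, in mm); z points along the fingers, y is the line along which they close (so a half turn about z gives the same grasp; the last joint's range is limited). The gripper opens to 85 mm and grips with 20 to 120 N. Pads are 22 mm wide; open, the fingers measure 114 mm over their backs; the gripper's body (76 mm by 85 mm) begins 54 mm behind the grasp point. The pads swing forward as they close: fully open they stand 13 mm farther back than shut.
Start: joints at [-79.595, 18.69, -11.035, 60.275, 0, 82.311], TCP at [170.829, -522.815, 231.281] pointing down, gripper open.
Joint ranges: [-152.03, 152.03], [-55.5, 102.48], [-74.3, 77.21], [-110.64, 120.58], [-84.22, 78.4], [-180, 180]. Speed limits (degrees/s): [147.25, 147.25, 180, 180, 180, 180].

## Interface

Orientations are given as [roll, pitch, yaw] about the fixed x, y, z axes, in that order (R = Rz(yaw) Ry(pitch) Rx(roll)).
In Python, from plant import readout, eyes, job, r gives the robot as it stands. The module is installed in compiled form; this text tells all that it offers.
- The arm moves only by the tool apply_moves, never from a script. Its argument "steps" is a list of rows, each a list of 3 entries, a list of its own where there are three numbers: the shift along the tool's x, y, z in units of 120 mm (1.0 is 120 mm), then the turn, a rotation vector about the tool's x, y, z in units of 0.5 rad (1.0 is 0.5 rad), then the opening, from 0 (shut) to 1 (fully open). In form: [[[x, y, z], [ax, ay, az], fingers], ...]. A call has 1 to 10 rows; each row is the pose to reach, as a shift and turn from the pose commanded when the call began, along the tool's axes at that moment; what a row does not reach only later rows make up. A row lasts 1/10 s, in which the tool goes at most 50 mm and 8.59 degrees, less where a joint would pass 70% of its speed; a pose out of reach is approached as far as the arm can. A call with a number of a shift or a turn outside -1 to 1 is refused whole. A call with a gripper value outside its range is refused whole. The fingers move at their own pace and stop on an object; the grip force is fixed at half the most. Time passes only in rows, so rows that repeat a pose let the fingers close. It gives the time, the measured TCP pose, the force, the opening and the grip force at its end, in the units of the state.
- readout.observe(): the state, without advancing time (a new reading comes with each control period).
- eyes.camera(name): name is "side" or "top"; returns a dict with "image" (420x560x3 uint8, red, green, blue), "K" (3x3 intrinsics, pixels), "R" (3x3) and "t" (3): a world point X has camera coordinates R X + t. Camera axes: x right, y down, z forward; pixel columns grow to the right and rows downward; lengths in mm; the calibration is good to about 2 mm. A picture is of the moment at which its call begins. There is no depth.
- job.finish_job(): hands the job in; it is judged then, once.
The state is a dict: "clock": time; "q": joint angles; "joint_vel": joint speeds; "tau": joint torques, N m; "eef_pos": TCP position; "tcp_rot": TCP orientation; "force": force on the tool from outside, world axes, zero at the start; "ft_torque": the same for the moment, N m; "finger_gap": opening from 0.0 (shut) to 1.0 (fully open); "grasp_force": force on a finger pad.
Only numpy, scipy, OpenCV 4.12 (cv2) and the standard library are available. Lean on these libraries where they do the work, as an engineer would, in place of code of your own. Each camera call takes 0.05 s, during which the arm holds its last target. There are 200 camera calls.

## Working session

There is one attempt and no reset: what is moved stays moved. The work goes in short steps, Python scripts to look and compute and a tool call to move; the robot and the scene stay as the last step left them, time stands still between calls to the robot, and variables do not carry over. Pictures are saved under pics/ and viewed, at most 10 in all, crops included, and the job is handed in when it is done.

Besides the shell and the picture viewer there is one more tool, called after "Call:" as a command line: name --argument value ..., lists and objects as JSON in quotes. apply_moves: Moves the arm, as the interface text tells. Shifts and turns lie within -1 to 1; 1 stands for 120 mm of shift or 0.5 rad of turn. Its arguments: {"type":"object","properties":{"steps":{"type":"array"}},"required":["steps"]}

```bash
mkdir -p pics
python3 - <<'E'
from plant import readout, eyes, job, r
import cv2,pickle
d={}
for n in("top","side"):
    c=eyes.camera(n); d[n]=c; cv2.imwrite(f"pics/{n}0.png",cv2.resize(c["image"][:,:,::-1],(800,600),interpolation=cv2.INTER_CUBIC))
    print(n,c["K"].tolist(),c["R"].round(4).tolist(),c["t"].round(1).tolist())
pickle.dump(d,open("c0.pkl","wb"))
print(readout.observe())
E
```

```text
top [[423.36799175371885, 0.0, 285.718365753114], [0.0, 423.36799175371885, 215.67311915366383], [0.0, 0.0, 1.0]] [[0.0095, -0.9998, -0.0196], [-0.9913, -0.0069, -0.1312], [0.131, 0.0207, -0.9912]] [-74.6, 588.0, 1015.7]
side [[495.0817335685672, 0.0, 277.6918142492651], [0.0, 495.0817335685672, 207.32807732486876], [0.0, 0.0, 1.0]] [[0.9601, -0.279, -0.0205], [-0.2228, -0.7182, -0.6592], [0.1692, 0.6375, -0.7517]] [-569.9, 125.1, 1170.8]
{'clock': 0.1, 'q': array([-7.95963827e+01,  1.87268293e+01, -1.10846624e+01,  6.02771516e+01,
        7.15303318e-07,  8.23124887e+01]), 'joint_vel': array([-0.04505805, -0.17217242,  0.06670583,  0.02733922,  0.03358507,
       -0.03172015]), 'tau': array([ 6.94442861e-04, -4.44240153e+01,  2.63037246e+01,  7.85702490e-03,
       -1.37031429e-04, -1.23751053e-05]), 'eef_pos': array([ 170.7212119 , -522.28328224,  230.60133861]), 'tcp_rot': array([-1.79912154e+02, -1.18585302e-02,  1.80911195e+01]), 'force': array([-0.44254409,  1.01956255,  0.20352626]), 'ft_torque': array([ 0.04563618, -0.03756179, -0.01233891]), 'grasp_force': 0.0, 'finger_gap': 0.9968994701176603}
```

View pics/top0.png

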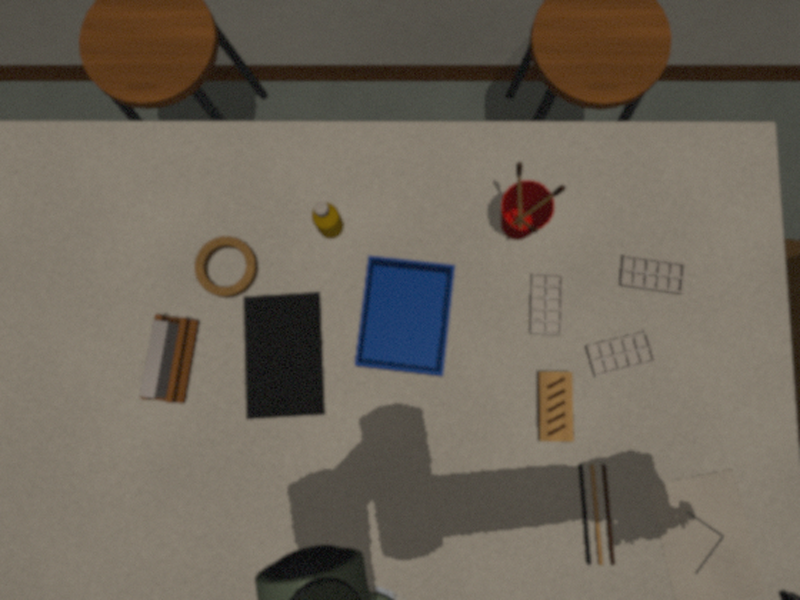

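View pics/side0.png

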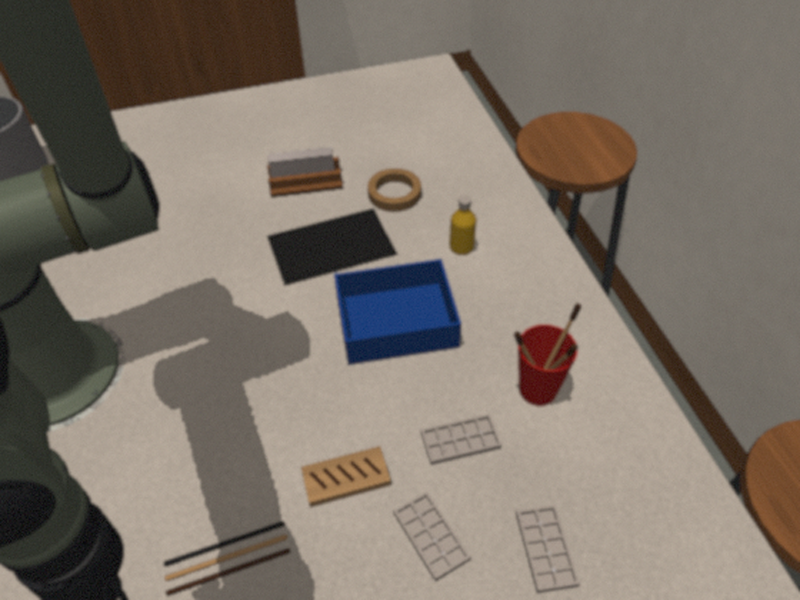

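```bash
cat > h.py <<'E'
import numpy as np,cv2
def proj(c,X):
    p=c["K"]@(c["R"]@np.asarray(X,float).T+c["t"][:,None]); return (p[:2]/p[2]).T
def back(c,uv,z):  # pixel (560x420) -> world on plane z
    d=c["R"].T@np.linalg.inv(c["K"])@np.array([uv[0],uv[1],1]); o=-c["R"].T@c["t"]
    return o+d*(z-o[2])/d[2]
def ortho(c,cx,cy,z,w=400,h=300,s=2.0,img=None):
    # tile: columns right = -y, rows down = -x ; centre = (cx,cy); s px/mm
    t=np.array([[0,0],[w,0],[w,h],[0,h]],np.float32)
    X=[[cx-(v-h/2)/s,cy-(u-w/2)/s,z] for u,v in t]
    H=cv2.getPerspectiveTransform(proj(c,X).astype(np.float32),t)
    return cv2.warpPerspective(c["image"][:,:,::-1] if img is None else img,H,(w,h),flags=cv2.INTER_CUBIC)
def rect(m,cx,cy,s=2.0):
    # largest blob -> centre, long-side yaw, sizes
    h,w=m.shape; m=cv2.morphologyEx(m,cv2.MORPH_OPEN,np.ones((5,5)))
    cs,_=cv2.findContours(m,cv2.RETR_EXTERNAL,cv2.CHAIN_APPROX_NONE); k=max(cs,key=cv2.contourArea)
    b=cv2.boxPoints(cv2.minAreaRect(k)); P=np.c_[cx-(b[:,1]-h/2)/s,cy-(b[:,0]-w/2)/s]
    e=P[1]-P[0];f=P[2]-P[1]; l=e if np.hypot(*e)>np.hypot(*f) else f
    return P.mean(0).round(1),round(np.degrees(np.arctan2(l[1],l[0]))%180,1),np.round([np.hypot(*e),np.hypot(*f)],1)
E
python3 - <<'E'
from h import *
import pickle
d=pickle.load(open("c0.pkl","rb"));c=d["top"]
k=.7
g={n:back(c,(u*k,v*k),z) for n,u,v,z in [("slab",155,358,72),("rack",170,360,34),("mat",285,355,3),("box",406,315,64),("pal",545,305,12),("block",556,406,18),("tape",226,266,25)]}
for n in g: print(n,g[n].round(0))
T=[]
for n in("slab","rack","pal","block"):
    x,y,z=np.round(g[n]/10)*10; z=g[n][2]
    t=ortho(c,x,y,z).astype(np.uint8); t=cv2.normalize(t,None,0,255,cv2.NORM_MINMAX)
    cv2.putText(t,f"{n} {x:.0f},{y:.0f}",(5,290),0,.5,(0,0,255)); T.append(t)
cv2.imwrite("pics/tiles.png",np.vstack([np.hstack(T[:2]),np.hstack(T[2:])]))
for n in("mat","box","block"):
    x,y,z=g[n]; t=ortho(c,x,y,z,600,600); hsv=cv2.cvtColor(t,cv2.COLOR_BGR2HSV)
    m={"mat":cv2.inRange(t,(0,0,0),(50,50,50)),"box":cv2.inRange(hsv,(100,120,20),(125,255,255)),"block":cv2.inRange(hsv,(5,90,60),(25,255,255))}[n]
    print(n,rect(m,x,y))
E
```

```text
slab [497. 354.  72.]
rack [495. 345.  34.]
mat [507. 151.   3.]
box [573. -67.  64.]
pal [ 599. -313.   12.]
block [ 422. -327.   18.]
tape [664. 258.  25.]
mat (array([508.7, 154. ]), np.float64(4.0), array([135. , 214.6]))
box (array([574.1, -64.1]), np.float64(173.9), array([186.3, 145.1]))
block (array([ 422.9, -325. ]), np.float64(0.0), array([ 59.5, 119.5]))
```

View pics/tiles.png

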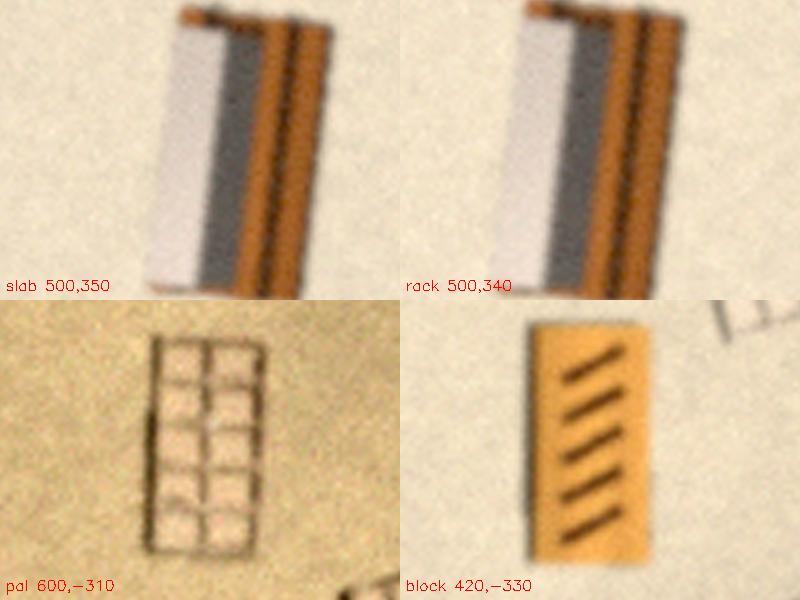

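```bash
cat > plan.py <<'E'
import numpy as np
from scipy.spatial.transform import Rotation as Ro
def rot(yaw,lean=0): # tool down, tool x at yaw; then lean (deg) about tool x
    return Ro.from_euler('xyz',[180,0,yaw],degrees=True)*Ro.from_euler('x',lean,degrees=True)
def plan(p,R,wps,nd=2):
    """wps: (x,y,z,Rotation). prints tool-frame shift/turn units and rows needed; returns predicted pose"""
    p=np.array(p,float)
    for w in wps:
        s=R.inv().apply(np.array(w[:3])-p)/120; a=(R.inv()*w[3]).as_rotvec()/.5
        s=np.round(s,nd)+0.; a=np.round(a,nd)+0.
        n=int(np.ceil(max(np.linalg.norm(s)*120/50,np.degrees(np.linalg.norm(a)*.5)/8.59)+.3))
        bad="  TOO BIG" if max(abs(np.r_[s,a]))>1 else ""
        p=p+R.apply(s*120); R=R*Ro.from_rotvec(a*.5)
        print(s.tolist(),a.tolist(),"rows",n,p.round(0),bad)
    return p,R
def now():
    from plant import readout
    o=readout.observe(); return o["eef_pos"],Ro.from_euler('xyz',o["tcp_rot"],degrees=True),o
E
python3 - <<'E'
from plan import *; from h import *; import pickle
p,R,o=now()
ax=np.linspace(-71.9,35.6,10)[1:]; rr=np.linspace(550,611,10)[1:]; yy=np.linspace(18.1,173,10)[1:]
w=[(r*np.cos(np.radians(a)),r*np.sin(np.radians(a)),220,rot(y)) for a,r,y in zip(ax,rr,yy)]
w[-1]=(496.5,355.8,200,rot(173)); w+=[(496.5,355.8,110,rot(173))]
plan(p,R,w)
# cross-check in side view
c=pickle.load(open("c0.pkl","rb"))["side"]; im=c["image"][:,:,::-1].copy()
im=cv2.resize(im,None,fx=2,fy=2,interpolation=cv2.INTER_CUBIC)
for x,y,yaw,l,wd,z in [(496.5,355.8,-6.9,130,26,72),(574,-64,-6,190,150,64),(601,-313,-2.2,110,56,12),(423.3,-325.4,0,120,58,18),(508.7,154,4,220,140,3)]:
    q=Ro.from_euler('z',yaw,degrees=True).apply(np.array([[l,wd,0],[l,-wd,0],[-l,-wd,0],[-l,wd,0]])/2)+[x,y,z]
    cv2.polylines(im,[np.round(proj(c,q)*2).astype(int)],True,(0,255,0),1)
cv2.imwrite("pics/chk.png",im[180:780,330:1120])
E
```

```text
[0.96, -0.04, 0.09] [0.0, 0.0, -0.6] rows 3 [ 279. -482.  220.] 
[0.97, 0.04, 0.0] [0.0, 0.0, -0.6] rows 3 [ 377. -419.  220.] 
[0.98, 0.14, 0.0] [0.0, 0.0, -0.6] rows 3 [ 461. -336.  220.] 
[0.97, 0.22, 0.0] [0.0, 0.0, -0.6] rows 3 [ 527. -236.  220.] 
[0.96, 0.31, 0.0] [0.0, 0.0, -0.6] rows 3 [ 570. -123.  220.] 
[0.93, 0.41, 0.0] [0.0, 0.0, -0.6] rows 3 [591.  -2. 220.] 
[0.91, 0.49, 0.01] [0.0, 0.0, -0.61] rows 3 [585. 121. 219.] 
[0.86, 0.59, 0.0] [0.0, 0.0, -0.6] rows 3 [554. 243. 220.] 
[0.82, 0.67, 0.17] [0.0, 0.0, -0.6] rows 3 [497. 356. 199.] 
[0.0, -0.01, 0.75] [0.0, 0.0, 0.0] rows 3 [497. 355. 109.]
```

View pics/chk.png

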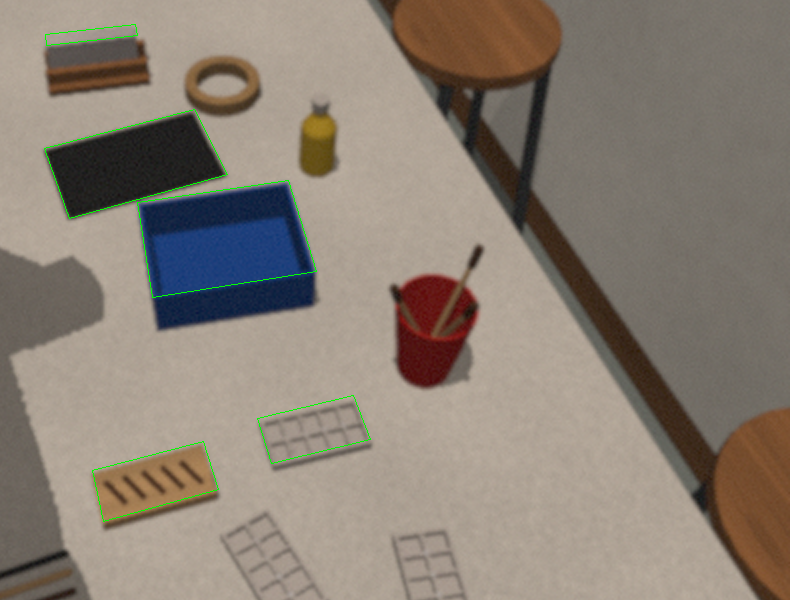

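The overlays match box, mat, block and palette to within about 2 mm. The palette corners are at (258,415)–(370,442) and the slab's top face at (45,35)–(137,27). Moving to the slab now.

Call:
apply_moves --steps '[[[0.96,-0.04,0.09],[0,0,-0.6],0.7],[[0.96,-0.04,0.09],[0,0,-0.6],0.7],[[0.96,-0.04,0.09],[0,0,-0.6],0.7]]'

```text
clock: 0.4
eef_pos: [281.7, -480.3, 219.6]
tcp_rot: [-179.9, -0.1, 35.6]
force: [-0.3, 0.2, -0.0]
finger_gap: 0.697
grasp_force: 0.0
```

Call:
apply_moves --steps '[[[0.97,0.04,0],[0,0,-0.6],0.7],[[0.97,0.04,0],[0,0,-0.6],0.7],[[0.97,0.04,0],[0,0,-0.6],0.7]]'

```text
clock: 0.7
eef_pos: [379.2, -416.6, 220.1]
tcp_rot: [-180.0, -0.1, 52.7]
force: [-0.6, 0.1, 0.3]
finger_gap: 0.698
grasp_force: 0.0
```

Call:
apply_moves --steps '[[[0.98,0.14,0],[0,0,-0.6],0.7],[[0.98,0.14,0],[0,0,-0.6],0.7],[[0.98,0.14,0],[0,0,-0.6],0.7]]'

```text
clock: 1.0
eef_pos: [463.4, -333.6, 220.2]
tcp_rot: [-180.0, -0.0, 69.9]
force: [-0.2, -0.5, 0.2]
finger_gap: 0.702
grasp_force: 0.0
```

Call:
apply_moves --steps '[[[0.97,0.22,0],[0,0,-0.6],0.7],[[0.97,0.22,0],[0,0,-0.6],0.7],[[0.97,0.22,0],[0,0,-0.6],0.7]]'

```text
clock: 1.3
eef_pos: [528.0, -233.3, 220.2]
tcp_rot: [-180.0, -0.1, 87.0]
force: [-0.2, -0.8, 0.8]
finger_gap: 0.698
grasp_force: 0.0
```

Call:
apply_moves --steps '[[[0.96,0.31,0],[0,0,-0.6],0.7],[[0.96,0.31,0],[0,0,-0.6],0.7],[[0.96,0.31,0],[0,0,-0.6],0.7]]'

```text
clock: 1.6
eef_pos: [570.8, -120.2, 220.2]
tcp_rot: [-180.0, -0.0, 104.2]
force: [0.2, 0.1, -0.6]
finger_gap: 0.699
grasp_force: 0.0
```

Call:
apply_moves --steps '[[[0.93,0.41,0],[0,0,-0.6],0.7],[[0.93,0.41,0],[0,0,-0.6],0.7],[[0.93,0.41,0],[0,0,-0.6],0.7]]'

```text
clock: 1.9
eef_pos: [590.9, -0.0, 220.2]
tcp_rot: [-180.0, -0.1, 121.4]
force: [1.2, -0.4, -0.1]
finger_gap: 0.7
grasp_force: 0.0
```

Call:
apply_moves --steps '[[[0.91,0.49,0.01],[0,0,-0.61],0.7],[[0.91,0.49,0.01],[0,0,-0.61],0.7],[[0.91,0.49,0.01],[0,0,-0.61],0.7]]'

```text
clock: 2.2
eef_pos: [583.9, 123.7, 219.0]
tcp_rot: [-180.0, -0.1, 138.9]
force: [0.4, -1.6, -0.4]
finger_gap: 0.7
grasp_force: 0.0
```

Call:
apply_moves --steps '[[[0.86,0.59,0],[0,0,-0.6],0.7],[[0.86,0.59,0],[0,0,-0.6],0.7],[[0.86,0.59,0],[0,0,-0.6],0.7]]'

```text
clock: 2.5
eef_pos: [552.6, 244.7, 219.0]
tcp_rot: [-180.0, -0.0, 156.0]
force: [0.0, 0.7, -0.7]
finger_gap: 0.697
grasp_force: 0.0
```

Call:
apply_moves --steps '[[[0.82,0.67,0.17],[0,0,-0.6],0.7],[[0.82,0.67,0.17],[0,0,-0.6],0.7],[[0.82,0.67,0.17],[0,0,-0.6],0.7],[[0.82,0.67,0.17],[0,0,-0.6],0.7],[[0.82,0.67,0.17],[0,0,-0.6],0.7]]'

```text
clock: 3.0
eef_pos: [496.8, 355.4, 198.5]
tcp_rot: [-179.9, -0.0, 173.0]
force: [-0.8, 0.5, -0.9]
finger_gap: 0.702
grasp_force: 0.0
```

Call:
apply_moves --steps '[[[0,0,0.75],[0,0,0],0.7],[[0,0,0.75],[0,0,0],0.7],[[0,0,0.75],[0,0,0],0.7]]'

```text
clock: 3.3
eef_pos: [494.0, 351.9, 103.7]
tcp_rot: [-179.6, -0.5, 172.9]
force: [-0.1, -0.4, -0.6]
finger_gap: 0.695
grasp_force: 0.0
```

Call:
apply_moves --steps '[[[0,0,0.25],[0,0,0],0.7],[[0,0,0.4],[0,0,0],0.7],[[0,0,0.55],[0,0,0],0.7],[[0,0,0.55],[0,0,0],0.7],[[0,0,0.55],[0,0,0],0.7]]'

```text
clock: 3.8
eef_pos: [498.3, 355.5, 44.6]
tcp_rot: [180.0, 0.1, 173.0]
force: [0.2, 0.6, -0.4]
finger_gap: 0.701
grasp_force: 0.0
```

Run:
```python
from plant import eyes
import cv2,numpy as np
from h import *
c=eyes.camera("side");p=proj(c,[[497,356,60]])[0].astype(int);print(p)
a=c["image"][max(0,p[1]-70):p[1]+70,max(0,p[0]-90):p[0]+90,::-1]
c=eyes.camera("top");p=proj(c,[[497,330,40]])[0].astype(int)
b=c["image"][max(0,p[1]-70):p[1]+70,max(0,p[0]-90):p[0]+90,::-1]
cv2.imwrite("pics/g1.png",np.hstack([cv2.resize(i,(400,311),interpolation=cv2.INTER_CUBIC) for i in(a,b)]))
```

```text
[211 110]
```

View pics/g1.png

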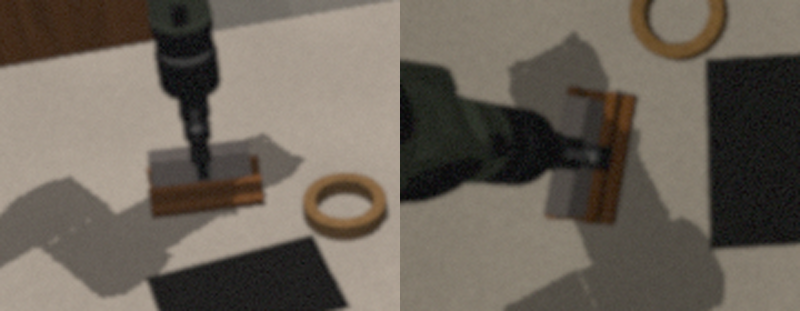

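Side view: the fingers straddle the slab's top edge at (200,165), clear of the rails. Closing on it and lifting.

Call:
apply_moves --steps '[[[0,0,0.04],[0,0,0],0.7],[[0,0,0.04],[0,0,0],0.0],[[0,0,0.04],[0,0,0],0.0],[[0,0,0.04],[0,0,0],0.0],[[0,0,0.04],[0,0,0],0.0],[[0,0,0.04],[0,0,0],0.0],[[0,0,0.04],[0,0,0],0.0]]'

```text
clock: 4.6
eef_pos: [496.9, 356.1, 38.4]
tcp_rot: [180.0, 0.0, 173.1]
force: [-1.5, 0.9, 4.4]
finger_gap: 0.298
grasp_force: 60.3
```

Call:
apply_moves --steps '[[[0,0,-0.2],[0,0,0],0.0],[[0,0,-0.5],[0,0,0],0.0],[[0,0,-0.8],[0,0,0],0.0],[[0,0,-0.9],[0,0,0],0.0],[[0,0,-0.9],[0,0,0],0.0],[[0,0,-0.9],[0,0,0],0.0]]'

```text
clock: 5.2
eef_pos: [495.7, 355.0, 143.9]
tcp_rot: [-179.9, -0.1, 173.1]
force: [-0.3, 0.7, -6.9]
finger_gap: 0.298
grasp_force: 60.7
```

Run:
```python
from plan import *
p,R,o=now()
def tcp(lean,cy,cz): 
    Q=rot(174,lean); return (*(np.array([506,cy,cz])-Q.apply([0,-13,26.4])),Q)
print(p)
w=[(500,265,144,rot(174,-20)),tcp(-40,184,70),tcp(-43,184,15),tcp(-43,184,5)]
plan(p,R,w)
```

```text
[495.6626407  354.99514601 143.91355561]
[-0.13, -0.74, 0.0] [-0.7, 0.0, -0.03] rows 3 [500. 265. 144.] 
[-0.12, -0.81, 0.11] [-0.7, 0.0, 0.0] rows 3 [506. 177.  98.] 
[0.0, -0.31, 0.34] [-0.1, 0.0, 0.0] rows 2 [505. 175.  43.] 
[0.0, -0.05, 0.07] [0.0, 0.0, 0.0] rows 1 [505. 176.  33.]
```

Call:
apply_moves --steps '[[[-0.13,-0.74,0],[-0.7,0,-0.03],0],[[-0.13,-0.74,0],[-0.7,0,-0.03],0],[[-0.13,-0.74,0],[-0.7,0,-0.03],0],[[-0.13,-0.74,0],[-0.7,0,-0.03],0]]'

```text
clock: 5.6
eef_pos: [499.4, 261.6, 142.6]
tcp_rot: [160.1, -0.2, 173.6]
force: [-0.7, -0.5, -6.2]
finger_gap: 0.295
grasp_force: 63.0
```

Call:
apply_moves --steps '[[[-0.12,-0.81,0.11],[-0.7,0,0],0],[[-0.12,-0.81,0.11],[-0.7,0,0],0],[[-0.12,-0.81,0.11],[-0.7,0,0],0],[[-0.12,-0.81,0.11],[-0.7,0,0],0],[[-0.12,-0.81,0.11],[-0.7,0,0],0]]'

```text
clock: 6.1
eef_pos: [506.6, 178.4, 99.3]
tcp_rot: [140.0, 0.1, 174.0]
force: [-0.3, 0.9, -5.6]
finger_gap: 0.297
grasp_force: 63.6
```

Call:
apply_moves --steps '[[[0,-0.1,0.11],[-0.05,0,0],0],[[0,-0.2,0.22],[-0.1,0,0],0],[[0,-0.31,0.34],[-0.1,0,0],0],[[0,-0.31,0.34],[-0.1,0,0],0],[[0,-0.31,0.34],[-0.1,0,0],0]]'

```text
clock: 6.6
eef_pos: [506.6, 177.8, 45.9]
tcp_rot: [137.1, 0.2, 174.2]
force: [0.1, 0.5, -5.8]
finger_gap: 0.294
grasp_force: 63.4
```

Call:
apply_moves --steps '[[[0,-0.03,0.03],[0,0,0],0],[[0,-0.06,0.065],[0,0,0],0],[[0,-0.06,0.065],[0,0,0],0],[[0,-0.06,0.065],[0,0,0],0]]'

```text
clock: 7.0
eef_pos: [506.9, 175.8, 34.8]
tcp_rot: [137.0, 0.2, 173.9]
force: [-0.0, 0.3, -6.3]
finger_gap: 0.298
grasp_force: 63.5
```

Call:
apply_moves --steps '[[[0,-0.008,0.008],[0,0,0],0],[[0,-0.016,0.016],[0,0,0],0],[[0,-0.016,0.016],[0,0,0],0]]'

```text
clock: 7.3
eef_pos: [506.8, 175.5, 31.8]
tcp_rot: [137.0, 0.1, 173.9]
force: [-0.6, -0.0, -5.8]
finger_gap: 0.298
grasp_force: 63.5
```

Call:
apply_moves --steps '[[[0,0,0],[0,0,0],0.4],[[0,0,0],[0,0,0],0.4],[[0,0,0],[0,0,0],0.4],[[0,0.01,-0.4],[0,0,0],0.4],[[0,0.02,-0.8],[0,0,0],0.4],[[0,0.02,-1],[0,0,0],0.4],[[0,0.02,-1],[0,0,0],0.4]]'

```text
clock: 8.0
eef_pos: [501.0, 93.8, 124.1]
tcp_rot: [137.0, 0.5, 173.7]
force: [0.0, 0.2, 0.5]
finger_gap: 0.398
grasp_force: 0.0
```

Run:
```python
from plan import *
p,R,o=now()
plan(p,R,[(500,110,180,rot(174,-20)),(500,100,200,rot(174))])
from plant import eyes
import cv2,pickle
from h import *
d={n:eyes.camera(n) for n in("top","side")}; pickle.dump(d,open("c1.pkl","wb"))
L=[]
for n in d:
    c=d[n];q=proj(c,[[505,150,20]])[0].astype(int)
    L.append(cv2.resize(c["image"][max(0,q[1]-90):q[1]+90,max(0,q[0]-100):q[0]+100,::-1],(400,360),interpolation=cv2.INTER_CUBIC))
cv2.imwrite("pics/m1.png",np.hstack(L))
```

```text
[0.02, 0.42, -0.25] [0.8, 0.02, 0.0] rows 3 [500. 110. 180.] 
[-0.01, -0.03, -0.18] [0.7, 0.0, 0.0] rows 3 [500. 100. 199.]
```

View pics/m1.png

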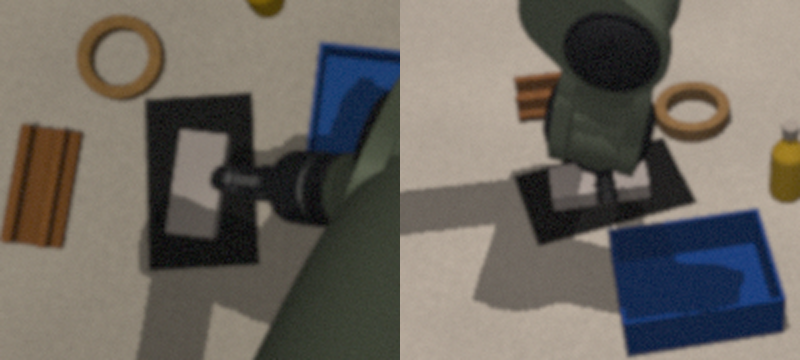

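The slab lies flat on the mat, visible in the top view at (200,180). Righting the tool, then measuring it.

Call:
apply_moves --steps '[[[0.02,0.42,-0.25],[0.8,0.02,0],1],[[0.02,0.42,-0.25],[0.8,0.02,0],1],[[0.02,0.42,-0.25],[0.8,0.02,0],1],[[0.02,0.42,-0.25],[0.8,0.02,0],1]]'

```text
clock: 8.5
eef_pos: [497.3, 116.2, 178.1]
tcp_rot: [159.9, -0.2, 174.6]
force: [-0.5, -0.1, 0.4]
finger_gap: 1.0
grasp_force: 0.0
```

Call:
apply_moves --steps '[[[-0.01,-0.03,-0.18],[0.7,0,0],1],[[-0.01,-0.03,-0.18],[0.7,0,0],1],[[-0.01,-0.03,-0.18],[0.7,0,0],1],[[-0.01,-0.03,-0.18],[0.7,0,0],1],[[-0.01,-0.03,-0.18],[0.7,0,0],1]]'

```text
clock: 9.0
eef_pos: [496.3, 102.0, 194.9]
tcp_rot: [179.9, -0.5, 174.2]
force: [0.1, -0.1, -0.3]
finger_gap: 0.997
grasp_force: 0.0
```

Run:
```python
from plan import *
from h import *
import pickle
from plant import eyes
c1=pickle.load(open("c1.pkl","rb"))["top"]
for c in(c1,eyes.camera("top")):
    t=ortho(c,506,154,29,380,300); t=t.astype(np.uint8)
    # mask to mat interior
    g=cv2.cvtColor(t,cv2.COLOR_BGR2GRAY)
    m0=np.zeros_like(g); b=cv2.boxPoints(((190+4,150),(125*2,300),-4.0)); cv2.fillPoly(m0,[b.astype(int)],255)
    m=cv2.inRange(g,62,255)&m0
    print(rect(m,506,154)); last=(g,m)
cv2.imwrite("pics/m2.png",np.hstack([last[0],last[1]]))
p,R,o=now(); print(p,o["tcp_rot"],o["finger_gap"])
```

```text
(array([504.8, 153.4], dtype=float32), np.float32(174.2), array([132.2,  65.4], dtype=float32))
(array([464.3, 157.5], dtype=float32), np.float32(84.9), array([50.8, 61.1], dtype=float32))
[496.52852917 101.50085614 195.21458271] [179.9296311   -0.50814812 174.18186098] 1.0008247063816493
```

View pics/m2.png

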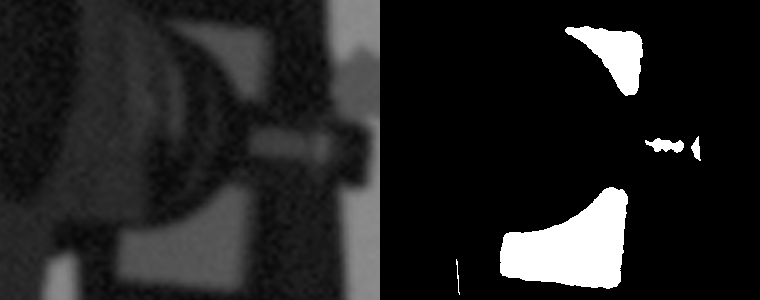

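Run:
```python
from plan import *
p,R,o=now(); print(p)
plan(p,R,[(504.5,153,80,rot(174.2)),(504.5,153,6,rot(174.2))],3)
```

```text
[496.52852917 101.50085614 195.21458271]
[-0.031, 0.433, 0.96] [0.002, -0.018, -0.001] rows 3 [504. 153.  80.] 
[0.0, -0.001, 0.617] [0.0, 0.0, 0.0] rows 2 [504. 153.   6.]
```

Call:
apply_moves --steps '[[[-0.031,0.433,0.5],[0.002,-0.018,0],1],[[-0.031,0.433,0.96],[0.002,-0.018,0],1],[[-0.031,0.433,0.96],[0.002,-0.018,0],1],[[-0.031,0.433,0.96],[0.002,-0.018,0],1],[[-0.031,0.433,0.96],[0.002,-0.018,0],1]]'

```text
clock: 9.55
eef_pos: [505.4, 152.3, 81.3]
tcp_rot: [-179.9, 0.1, 174.1]
force: [0.5, -0.5, 1.2]
finger_gap: 1.001
grasp_force: 0.0
```

Call:
apply_moves --steps '[[[0,0,0.2],[0,0,0],1],[[0,0,0.4],[0,0,0],1],[[0,0,0.55],[0,0,0],1],[[0,0,0.6],[0,0,0],1],[[0,0,0.6],[0,0,0],1],[[0,0,0.6],[0,0,0],1]]'

```text
clock: 10.15
eef_pos: [507.4, 153.0, 11.0]
tcp_rot: [-180.0, 0.3, 174.2]
force: [-0.4, 0.4, 1.1]
finger_gap: 0.997
grasp_force: 0.0
```

Call:
apply_moves --steps '[[[0.02,0,0.04],[0,0,0],1],[[0.02,0,0.04],[0,0,0],0],[[0.02,0,0.04],[0,0,0],0],[[0.02,0,0.04],[0,0,0],0],[[0.02,0,0.04],[0,0,0],0],[[0.02,0,0.04],[0,0,0],0],[[0.02,0,0.04],[0,0,0],0]]'

```text
clock: 10.85
eef_pos: [503.7, 153.2, 5.3]
tcp_rot: [-179.9, 0.2, 174.2]
force: [-1.9, -1.6, 6.4]
finger_gap: 0.689
grasp_force: 65.4
```

Call:
apply_moves --steps '[[[0,0,-0.2],[0,0,0],0],[[0,0,-0.5],[0,0,0],0],[[0,0,-0.8],[0,0,0],0],[[0,0,-0.95],[0,0,0],0],[[0,0,-0.95],[0,0,0],0],[[0,0,-0.95],[0,0,0],0],[[0,0,-0.95],[0,0,0],0]]'

```text
clock: 11.55
eef_pos: [501.5, 153.3, 116.7]
tcp_rot: [-179.9, -0.0, 174.2]
force: [-0.4, -0.9, -5.8]
finger_gap: 0.683
grasp_force: 69.7
```

Run:
```python
from plan import *
from h import *
from plant import eyes
p,R,o=now(); print(p,o["tcp_rot"],o["force"],o["finger_gap"],o["grasp_force"])
c=eyes.camera("side"); q=proj(c,[p])[0].astype(int)
cv2.imwrite("pics/s1.png",cv2.resize(c["image"][max(0,q[1]-70):q[1]+70,max(0,q[0]-80):q[0]+80,::-1],None,fx=3.5,fy=3.5,interpolation=cv2.INTER_CUBIC))
plan(p,R,[(540,45,118,rot(174)),(574,-64,118,rot(174)),(574,-64,40,rot(174)),(574,-64,8.5,rot(174))],3)
```

```text
[501.54606035 153.26107349 116.65921264] [-1.79887131e+02 -3.68921463e-02  1.74218280e+02] [-0.37763304 -0.85350944 -5.79699286] 0.6825187671145378 69.69998002052307
[-0.41, -0.865, -0.01] [-0.004, -0.001, 0.008] rows 3 [540.  45. 118.] 
[-0.377, -0.874, 0.0] [0.0, 0.0, 0.0] rows 3 [574. -64. 118.] 
[0.0, 0.0, 0.65] [0.0, 0.0, 0.0] rows 2 [574. -64.  40.] 
[0.0, 0.0, 0.263] [0.0, 0.0, 0.0] rows 1 [574. -64.   8.]
```

View pics/s1.png

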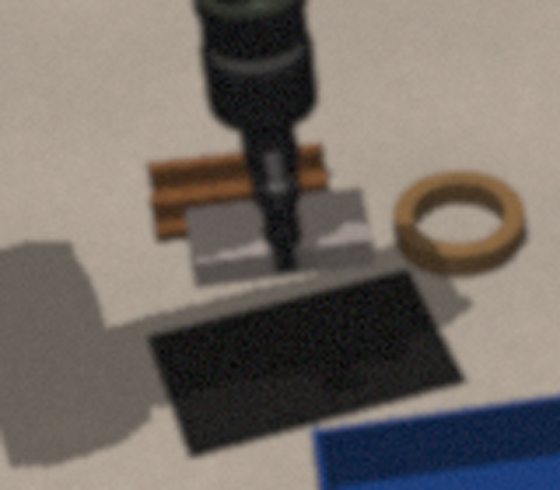

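The slab is held level, its near edge at (197,285)–(370,262) with the finger at its middle. Carrying it to the box.

Call:
apply_moves --steps '[[[-0.14,-0.3,0],[0,0,0.008],0],[[-0.28,-0.6,0],[0,0,0.008],0],[[-0.41,-0.865,-0.01],[0,0,0.008],0],[[-0.41,-0.865,-0.01],[0,0,0.008],0]]'

```text
clock: 12.0
eef_pos: [543.2, 41.2, 119.0]
tcp_rot: [-179.8, 0.2, 173.7]
force: [-0.6, 0.3, -6.3]
finger_gap: 0.687
grasp_force: 69.6
```

Call:
apply_moves --steps '[[[-0.14,-0.3,0],[0,0,0],0],[[-0.28,-0.6,0],[0,0,0],0],[[-0.377,-0.874,0],[0,0,0],0],[[-0.377,-0.874,0],[0,0,0],0],[[-0.377,-0.874,0],[0,0,0],0],[[-0.377,-0.874,0],[0,0,0],0]]'

```text
clock: 12.6
eef_pos: [574.6, -62.6, 119.2]
tcp_rot: [-180.0, 0.0, 174.0]
force: [-0.1, 0.8, -5.7]
finger_gap: 0.688
grasp_force: 69.6
```

Run:
```python
from plan import *
p,R,o=now(); print(p,o["tcp_rot"])
plan(p,R,[(574,-64,45,rot(174)),(574,-64,10,rot(174))],3)
```

```text
[574.55194262 -62.5763036  119.18273692] [-1.79996394e+02  2.06451359e-02  1.74034588e+02]
[0.004, -0.012, 0.618] [0.0, 0.001, 0.001] rows 2 [574. -64.  45.] 
[0.0, 0.0, 0.292] [0.0, 0.0, 0.0] rows 2 [574. -64.  10.]
```

Call:
apply_moves --steps '[[[0.004,-0.012,0.2],[0,0,0],0],[[0.004,-0.012,0.4],[0,0,0],0],[[0.004,-0.012,0.618],[0,0,0],0],[[0.004,-0.012,0.618],[0,0,0],0],[[0.004,-0.012,0.618],[0,0,0],0]]'

```text
clock: 13.1
eef_pos: [574.6, -64.0, 46.0]
tcp_rot: [-180.0, 0.1, 174.1]
force: [0.6, 0.4, -4.5]
finger_gap: 0.687
grasp_force: 69.4
```

Call:
apply_moves --steps '[[[0,0,0.1],[0,0,0],0],[[0,0,0.2],[0,0,0],0],[[0,0,0.29],[0,0,0],0],[[0,0,0.29],[0,0,0],0],[[0,0,0.29],[0,0,0],0],[[0,0,0.29],[0,0,0],0]]'

```text
clock: 13.7
eef_pos: [575.8, -65.4, 11.7]
tcp_rot: [-179.9, 0.2, 174.0]
force: [0.6, 0.1, -5.3]
finger_gap: 0.688
grasp_force: 69.4
```

Call:
apply_moves --steps '[[[0.012,0.01,0.015],[0,0,0],0],[[0.012,0.01,0.032],[0,0,0],0],[[0.012,0.01,0.032],[0,0,0],0],[[0.012,0.01,0.032],[0,0,0],0]]'

```text
clock: 14.1
eef_pos: [574.2, -63.9, 7.6]
tcp_rot: [-179.9, 0.2, 174.0]
force: [-0.5, -1.1, -6.3]
finger_gap: 0.686
grasp_force: 69.7
```

Call:
apply_moves --steps '[[[0,0,0.01],[0,0,0],0],[[0,0,0.01],[0,0,0],0],[[0,0,0.01],[0,0,0],0]]'

```text
clock: 14.4
eef_pos: [574.3, -63.9, 7.3]
tcp_rot: [-179.9, 0.2, 174.0]
force: [-3.9, 0.5, 6.0]
finger_gap: 0.69
grasp_force: 70.9
```

Call:
apply_moves --steps '[[[0,0,0],[0,0,0],0.85],[[0,0,0],[0,0,0],0.85],[[0,0,0],[0,0,0],0.85],[[0,0,0],[0,0,0],0.85],[[0,0,-0.3],[0,0,0],0.85],[[0,0,-0.6],[0,0,0],0.85],[[0,0,-1],[0,0,0],0.85],[[0,0,-1],[0,0,0],0.85],[[0,0,-1],[0,0,0],0.85]]'

```text
clock: 15.3
eef_pos: [575.0, -64.0, 127.7]
tcp_rot: [-179.9, 0.4, 174.0]
force: [-0.6, 0.4, -0.6]
finger_gap: 0.851
grasp_force: 0.0
```

Run:
```python
from plan import *
p,R,o=now(); print(p,o["tcp_rot"])
plan(p,R,[(524,-150,130,rot(176)),(474,-240,130,rot(178)),(423.3,-325.4,130,rot(180)),(423.3,-325.4,50,rot(180)),(423.3,-325.4,4,rot(180))],3)
```

```text
[575.00979759 -64.04763826 127.69500467] [-179.9164781     0.37363258  173.99256208]
[0.348, -0.757, -0.02] [-0.003, 0.013, -0.07] rows 3 [ 524. -150.  130.] 
[0.363, -0.777, 0.0] [0.0, 0.0, -0.07] rows 3 [ 474. -240.  130.] 
[0.397, -0.726, 0.0] [0.0, 0.0, -0.07] rows 3 [ 423. -325.  130.] 
[0.0, 0.0, 0.666] [0.0, 0.0, 0.0] rows 2 [ 423. -325.   50.] 
[0.0, 0.0, 0.384] [0.0, 0.0, 0.0] rows 2 [ 423. -325.    4.]
```

Call:
apply_moves --steps '[[[0.35,-0.757,-0.02],[-0.003,0.013,-0.07],1],[[0.35,-0.757,-0.02],[-0.003,0.013,-0.07],1],[[0.35,-0.757,-0.02],[-0.003,0.013,-0.07],1]]'

```text
clock: 15.6
eef_pos: [518.9, -153.2, 126.8]
tcp_rot: [-180.0, -0.4, 175.6]
force: [-0.3, 1.1, -0.8]
finger_gap: 1.002
grasp_force: 0.0
```

Call:
apply_moves --steps '[[[0.363,-0.777,0],[0,0,-0.07],1],[[0.363,-0.777,0],[0,0,-0.07],1],[[0.363,-0.777,0],[0,0,-0.07],1]]'

```text
clock: 15.9
eef_pos: [469.8, -243.0, 127.2]
tcp_rot: [180.0, -0.4, 177.6]
force: [-0.2, 0.0, 0.5]
finger_gap: 0.999
grasp_force: 0.0
```

Call:
apply_moves --steps '[[[0.397,-0.726,0],[0,0,-0.07],1],[[0.397,-0.726,0],[0,0,-0.07],1],[[0.397,-0.726,0],[0,0,-0.07],1],[[0.397,-0.726,0],[0,0,-0.07],1],[[0.397,-0.726,0],[0,0,-0.07],1]]'

```text
clock: 16.4
eef_pos: [422.1, -323.5, 128.0]
tcp_rot: [179.8, -0.2, -179.9]
force: [-0.1, 0.6, -0.0]
finger_gap: 0.999
grasp_force: 0.0
```

Call:
apply_moves --steps '[[[0,0,0.3],[0,0,0],1],[[0,0,0.6],[0,0,0],1],[[0,0,0.75],[0,0,0],1],[[0,0,0.75],[0,0,0],1],[[0,0,0.75],[0,0,0],1]]'

```text
clock: 16.9
eef_pos: [422.3, -323.8, 39.0]
tcp_rot: [179.9, -0.2, -179.9]
force: [0.5, 0.4, -0.0]
finger_gap: 1.0
grasp_force: 0.0
```

Run:
```python
from plan import *
from h import *
from plant import eyes
p,R,o=now(); print(p,o["tcp_rot"])
plan(p,R,[(423.3,-325.4,4,rot(180))],3)
# slab in box, top z=31
c=eyes.camera("top"); t=ortho(c,574,-64,31,400,400).astype(np.uint8)
hsv=cv2.cvtColor(t,cv2.COLOR_BGR2HSV); m0=np.zeros(t.shape[:2],np.uint8); m0[40:360,80:320]=255
m=cv2.inRange(hsv,(0,0,50),(180,90,255))&m0
print("slab",rect(m,574,-64)); cv2.imwrite("pics/b1.png",np.hstack([t,cv2.cvtColor(m,cv2.COLOR_GRAY2BGR)]))
```

```text
[ 422.28341393 -323.75654908   38.95284923] [ 179.91287895   -0.21949549 -179.87385373]
[-0.01, -0.014, 0.291] [0.003, -0.008, 0.004] rows 1 [ 423. -325.    4.] 
slab (array([574. , -62.7], dtype=float32), np.float32(173.5), array([134. ,  64.1], dtype=float32))
```

View pics/b1.png

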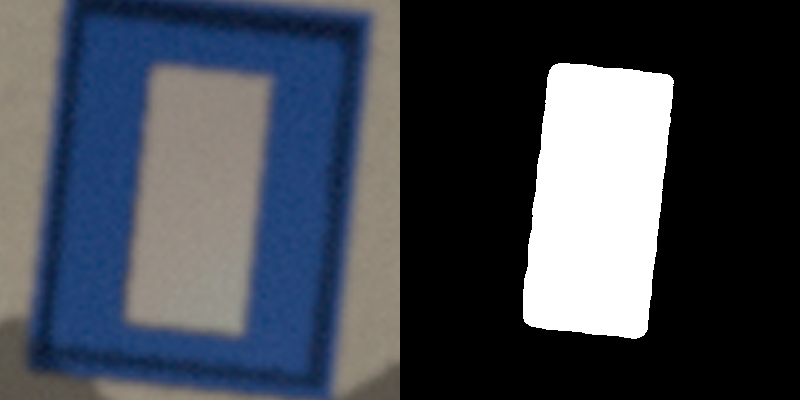

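The slab is in the box, centred at about (574, −63) with corners at (150,65) and (245,335). Taking the block now.

Call:
apply_moves --steps '[[[-0.01,-0.014,0.15],[0.003,-0.008,0],1],[[-0.01,-0.014,0.29],[0.003,-0.008,0],1],[[-0.01,-0.014,0.29],[0.003,-0.008,0],1],[[-0.01,-0.014,0.29],[0.003,-0.008,0],1]]'

```text
clock: 17.35
eef_pos: [423.4, -327.0, 5.2]
tcp_rot: [-179.9, 0.1, -180.0]
force: [0.1, 0.2, 0.0]
finger_gap: 0.999
grasp_force: 0.0
```

Call:
apply_moves --steps '[[[0,0,0],[0,0,0],0],[[0,0,0],[0,0,0],0],[[0,0,0],[0,0,0],0],[[0,0,0],[0,0,0],0],[[0,0,0],[0,0,0],0],[[0,0,0],[0,0,0],0]]'

```text
clock: 17.95
eef_pos: [423.5, -327.4, 5.7]
tcp_rot: [-179.9, 0.1, -180.0]
force: [-0.9, 1.1, 7.5]
finger_gap: 0.662
grasp_force: 63.5
```

Call:
apply_moves --steps '[[[0,0,-0.2],[0,0,0],0],[[0,0,-0.5],[0,0,0],0],[[0,0,-0.8],[0,0,0],0],[[0,0,-0.98],[0,0,0],0],[[0,0,-0.98],[0,0,0],0],[[0,0,-0.98],[0,0,0],0]]'

```text
clock: 18.55
eef_pos: [422.8, -326.7, 122.1]
tcp_rot: [-179.9, 0.1, -180.0]
force: [-0.0, 0.2, -1.4]
finger_gap: 0.654
grasp_force: 64.5
```

Run:
```python
from plan import *
p,R,o=now(); print(p,o["tcp_rot"],o["force"],o["finger_gap"],o["grasp_force"])
plan(p,R,[(474,-240,130,rot(178)),(524,-150,130,rot(176)),(574.2,-63.9,130,rot(174)),(574.2,-63.9,50,rot(174))],3)
```

```text
[ 422.77529993 -326.73544429  122.12243745] [-1.79906146e+02  9.03081353e-02 -1.79997122e+02] [-0.0380877   0.20133338 -1.37306284] 0.6535649903499757 64.50568556785583
[-0.427, 0.723, -0.066] [-0.003, 0.003, 0.07] rows 3 [ 474. -240.  130.] 
[-0.39, 0.764, 0.0] [0.0, 0.0, 0.07] rows 3 [ 524. -150.  130.] 
[-0.367, 0.745, 0.0] [0.0, 0.0, 0.07] rows 3 [574. -64. 130.] 
[0.0, 0.0, 0.666] [0.0, 0.0, 0.0] rows 2 [574. -64.  50.]
```

Call:
apply_moves --steps '[[[-0.14,0.24,-0.066],[-0.003,0.003,0.07],0],[[-0.28,0.48,-0.066],[-0.003,0.003,0.07],0],[[-0.427,0.723,-0.066],[-0.003,0.003,0.07],0]]'

```text
clock: 18.85
eef_pos: [473.3, -238.5, 128.1]
tcp_rot: [179.9, -0.2, 177.9]
force: [-0.3, -0.9, -1.0]
finger_gap: 0.657
grasp_force: 64.5
```

Call:
apply_moves --steps '[[[-0.13,0.25,0],[0,0,0.07],0],[[-0.26,0.5,0],[0,0,0.07],0],[[-0.39,0.764,0],[0,0,0.07],0]]'

```text
clock: 19.15
eef_pos: [523.2, -148.2, 127.8]
tcp_rot: [179.9, -0.2, 176.0]
force: [0.3, 0.4, -0.9]
finger_gap: 0.657
grasp_force: 64.5
```

Call:
apply_moves --steps '[[[-0.13,0.25,0],[0,0,0.07],0],[[-0.26,0.5,0],[0,0,0.07],0],[[-0.367,0.745,0],[0,0,0.07],0],[[-0.367,0.745,0],[0,0,0.07],0],[[-0.367,0.745,0],[0,0,0.07],0]]'

```text
clock: 19.65
eef_pos: [572.9, -62.9, 127.9]
tcp_rot: [180.0, -0.2, 174.1]
force: [0.4, -0.4, -0.7]
finger_gap: 0.656
grasp_force: 64.5
```

Run:
```python
from plan import *
from h import *
from plant import eyes
p,R,o=now(); print(p,o["tcp_rot"])
zb=p[2]-5.7
cs,t=[],[]
c=eyes.camera("side"); q=proj(c,[p])[0]; u,v=q.astype(int)
# ortho at block top plane
t=ortho(c,p[0],p[1],zb+18,400,300,2).astype(np.uint8)
c2=eyes.camera("top"); t2=ortho(c2,p[0],p[1],zb+18,400,300,2).astype(np.uint8)
for i in(t,t2): cv2.circle(i,(200,150),2,(0,255,0),-1)
cv2.imwrite("pics/k1.png",np.hstack([t,t2]))
plan(p,R,[(574.2,-63.9,50,rot(174))],3)
```

```text
[572.94703072 -62.92869767 127.93575118] [179.96424951  -0.22926982 174.07780869]
[-0.014, -0.007, 0.649] [0.001, -0.008, 0.003] rows 2 [574. -64.  50.]
```

View pics/k1.png

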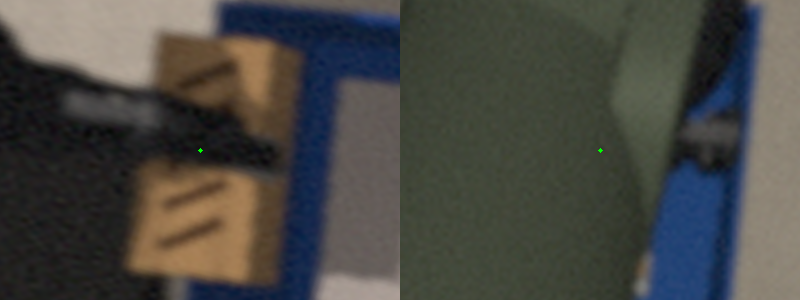

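Call:
apply_moves --steps '[[[-0.018,-0.007,0.2],[0,-0.008,0.003],0],[[-0.018,-0.007,0.4],[0,-0.008,0.003],0],[[-0.018,-0.007,0.649],[0,-0.008,0.003],0],[[-0.018,-0.007,0.649],[0,-0.008,0.003],0],[[-0.018,-0.007,0.649],[0,-0.008,0.003],0]]'

```text
clock: 20.25
eef_pos: [575.1, -65.5, 51.6]
tcp_rot: [180.0, 0.1, 173.8]
force: [-0.5, 0.2, -0.6]
finger_gap: 0.653
grasp_force: 64.4
```

Call:
apply_moves --steps '[[[0,0,0.04],[0,0,0],0],[[0,0,0.08],[0,0,0],0],[[0,0,0.09],[0,0,0],0],[[0,0,0.09],[0,0,0],0],[[0,0,0.09],[0,0,0],0]]'

```text
clock: 20.75
eef_pos: [576.2, -64.7, 41.3]
tcp_rot: [180.0, 0.2, 173.9]
force: [0.0, 0.6, -0.8]
finger_gap: 0.655
grasp_force: 64.4
```

Call:
apply_moves --steps '[[[0.005,0.006,0.015],[0,0,0],0],[[0.005,0.006,0.03],[0,0,0],0],[[0.005,0.006,0.03],[0,0,0],0],[[0.005,0.006,0.03],[0,0,0],0]]'

```text
clock: 21.15
eef_pos: [575.5, -63.9, 37.3]
tcp_rot: [180.0, 0.2, 173.9]
force: [-0.7, 0.3, -0.5]
finger_gap: 0.656
grasp_force: 64.4
```

Call:
apply_moves --steps '[[[0,0,0.007],[0,0,0],0],[[0,0,0.007],[0,0,0],0],[[0,0,0.007],[0,0,0],0]]'

```text
clock: 21.45
eef_pos: [575.7, -63.9, 36.8]
tcp_rot: [180.0, 0.2, 173.9]
force: [-1.1, 0.4, 2.2]
finger_gap: 0.659
grasp_force: 64.8
```

Contact at the expected height. Releasing, rising and heading for the palette.

Call:
apply_moves --steps '[[[0,0,0],[0,0,0],0.85],[[0,0,0],[0,0,0],0.85],[[0,0,0],[0,0,0],0.85],[[0,0,0],[0,0,0],0.85],[[0,0,-0.3],[0,0,0],0.85],[[0,0,-0.6],[0,0,0],0.85],[[0,0,-0.85],[0,0,0],0.85],[[0,0,-0.85],[0,0,0],0.85],[[0,0,-0.85],[0,0,0],0.85]]'

```text
clock: 22.35
eef_pos: [575.7, -64.1, 139.1]
tcp_rot: [180.0, 0.3, 173.9]
force: [-0.7, -0.2, -0.3]
finger_gap: 0.849
grasp_force: 0.0
```

Run:
```python
from plan import *
p,R,o=now(); print(p,o["tcp_rot"])
plan(p,R,[(580,-170,140,rot(175)),(590,-270,140,rot(177)),(601,-313,100,rot(177.8)),(601,-313,40,rot(177.8))],3)
```

```text
[575.69316978 -64.0745319  139.10476282] [179.97367055   0.27490504 173.90368644]
[-0.129, -0.874, -0.007] [0.001, 0.01, -0.038] rows 3 [ 580. -170.  140.] 
[-0.156, -0.823, 0.0] [0.0, 0.0, -0.07] rows 3 [ 590. -270.  140.] 
[-0.111, -0.353, 0.333] [0.0, 0.0, -0.028] rows 2 [ 601. -313.  100.] 
[0.0, 0.0, 0.5] [0.0, 0.0, 0.0] rows 2 [ 601. -313.   40.]
```

Call:
apply_moves --steps '[[[-0.129,-0.874,-0.007],[0,0.01,-0.038],1],[[-0.129,-0.874,-0.007],[0,0.01,-0.038],1],[[-0.129,-0.874,-0.007],[0,0.01,-0.038],1]]'

```text
clock: 22.65
eef_pos: [579.0, -174.6, 137.6]
tcp_rot: [-179.9, -0.2, 174.7]
force: [0.2, 0.6, 0.2]
finger_gap: 1.0
grasp_force: 0.0
```

Call:
apply_moves --steps '[[[-0.156,-0.823,0],[0,0,-0.07],1],[[-0.156,-0.823,0],[0,0,-0.07],1],[[-0.156,-0.823,0],[0,0,-0.07],1],[[-0.156,-0.823,0],[0,0,-0.07],1],[[-0.156,-0.823,0],[0,0,-0.07],1]]'

```text
clock: 23.15
eef_pos: [588.6, -268.3, 137.9]
tcp_rot: [179.8, -0.2, 177.0]
force: [-0.3, -0.2, -0.1]
finger_gap: 1.0
grasp_force: 0.0
```

Run:
```python
from plan import *
from h import *
from plant import eyes
p,R,o=now(); print(p,o["tcp_rot"])
plan(p,R,[(601,-313,60,rot(177.8)),(601,-313,4,rot(177.8))],3)
c=eyes.camera("top"); s=eyes.camera("side")
L=[ortho(c,574,-64,49,266,330,2),ortho(s,574,-64,49,266,330,2),ortho(s,601,-313,12,266,330,2)]
cv2.imwrite("pics/k2.png",np.hstack([cv2.normalize(i.astype(np.uint8),None,0,255,cv2.NORM_MINMAX) for i in L]))
for k,i in zip((c,s),L):
    for z,(lo,hi) in {49:((5,90,60),(25,255,255))}.items():
        hsv=cv2.cvtColor(i.astype(np.uint8),cv2.COLOR_BGR2HSV); print("block",rect(cv2.inRange(hsv,lo,hi),574,-64))
```

```text
[ 588.55957612 -268.34422519  137.86481463] [179.84947606  -0.24889686 177.03372236]
[-0.126, -0.368, 0.647] [0.005, -0.009, -0.027] rows 3 [ 601. -313.   60.] 
[0.0, 0.0, 0.467] [0.0, 0.0, 0.0] rows 2 [ 601. -313.    4.] 
block (array([574.4, -63.3], dtype=float32), np.float32(173.5), array([119. ,  57.5], dtype=float32))
block (array([566.2, -69.3], dtype=float32), np.float32(173.1), array([106.4,  69.1], dtype=float32))
```

View pics/k2.png

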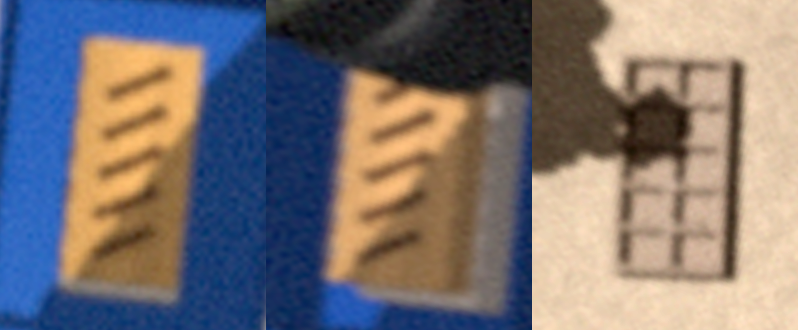

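Call:
apply_moves --steps '[[[-0.126,-0.368,0.3],[0.005,-0.009,-0.027],1],[[-0.126,-0.368,0.647],[0.005,-0.009,-0.027],1],[[-0.126,-0.368,0.647],[0.005,-0.009,-0.027],1],[[-0.126,-0.368,0.647],[0.005,-0.009,-0.027],1]]'

```text
clock: 23.65
eef_pos: [601.3, -312.8, 60.9]
tcp_rot: [180.0, -0.0, 177.8]
force: [0.2, 0.5, 1.7]
finger_gap: 0.998
grasp_force: 0.0
```

Call:
apply_moves --steps '[[[0,0,0.2],[0,0,0],1],[[0,0,0.38],[0,0,0],1],[[0,0,0.44],[0,0,0],1],[[0,0,0.44],[0,0,0],1],[[0,0,0.44],[0,0,0],1]]'

```text
clock: 24.15
eef_pos: [603.5, -315.0, 10.9]
tcp_rot: [-179.8, 0.3, 177.8]
force: [0.2, 0.7, 0.4]
finger_gap: 1.004
grasp_force: 0.0
```

Call:
apply_moves --steps '[[[0.018,0.01,0.03],[0,0,0],1],[[0.018,0.01,0.062],[0,0,0],1],[[0.018,0.01,0.062],[0,0,0],1],[[0.018,0.01,0.062],[0,0,0],1]]'

```text
clock: 24.55
eef_pos: [600.1, -313.6, 1.3]
tcp_rot: [-179.9, 0.1, 177.8]
force: [0.5, 1.1, -0.6]
finger_gap: 1.002
grasp_force: 0.0
```

Call:
apply_moves --steps '[[[0,0,0],[0,0,0],0],[[0,0,0],[0,0,0],0],[[0,0,0],[0,0,0],0],[[0,0,0],[0,0,0],0],[[0,0,0],[0,0,0],0],[[0,0,0],[0,0,0],0]]'

```text
clock: 25.15
eef_pos: [600.7, -314.0, 2.0]
tcp_rot: [-179.9, 0.2, 177.8]
force: [-0.3, 0.2, 4.8]
finger_gap: 0.629
grasp_force: 63.6
```

Call:
apply_moves --steps '[[[0,0,-0.2],[0,0,0],0],[[0,0,-0.5],[0,0,0],0],[[0,0,-0.8],[0,0,0],0],[[0,0,-1],[0,0,0],0],[[0,0,-1],[0,0,0],0],[[0,0,-1],[0,0,0],0]]'

```text
clock: 25.75
eef_pos: [599.7, -313.2, 120.8]
tcp_rot: [-179.9, 0.1, 177.8]
force: [-1.2, 0.4, -0.7]
finger_gap: 0.631
grasp_force: 63.2
```

Run:
```python
from plan import *
p,R,o=now(); print(p,o["tcp_rot"],o["force"],o["finger_gap"],o["grasp_force"])
plan(p,R,[(590,-230,130,rot(176.5)),(582,-140,130,rot(175)),(575,-63.9,130,rot(173.8))],3)
```

```text
[ 599.6656788  -313.19212452  120.80928156] [-1.79907392e+02  1.38065814e-01  1.77770392e+02] [-1.17844249  0.37010565 -0.69048233] 0.6311015863797436 63.2059371471405
[0.107, 0.689, -0.078] [-0.003, 0.005, 0.044] rows 2 [ 590. -230.  130.] 
[0.112, 0.745, 0.0] [0.0, 0.0, 0.053] rows 3 [ 582. -140.  130.] 
[0.114, 0.627, 0.0] [0.0, 0.0, 0.042] rows 2 [575. -64. 130.]
```

Call:
apply_moves --steps '[[[0.035,0.23,-0.078],[-0.003,0.005,0.044],0],[[0.07,0.46,-0.078],[-0.003,0.005,0.044],0],[[0.107,0.689,-0.078],[-0.003,0.005,0.044],0]]'

```text
clock: 26.05
eef_pos: [588.7, -228.8, 128.0]
tcp_rot: [179.9, -0.2, 176.5]
force: [0.3, -0.0, -0.1]
finger_gap: 0.629
grasp_force: 63.2
```

Call:
apply_moves --steps '[[[0.035,0.24,0],[0,0,0.053],0],[[0.07,0.48,0],[0,0,0.053],0],[[0.112,0.745,0],[0,0,0.053],0]]'

```text
clock: 26.35
eef_pos: [580.5, -138.7, 127.9]
tcp_rot: [179.9, -0.2, 175.0]
force: [0.0, -0.1, -0.6]
finger_gap: 0.628
grasp_force: 63.2
```

Call:
apply_moves --steps '[[[0.035,0.21,0],[0,0,0.042],0],[[0.07,0.42,0],[0,0,0.042],0],[[0.114,0.627,0],[0,0,0.042],0],[[0.114,0.627,0],[0,0,0.042],0],[[0.114,0.627,0],[0,0,0.042],0]]'

```text
clock: 26.85
eef_pos: [574.0, -63.4, 128.6]
tcp_rot: [-180.0, -0.2, 173.9]
force: [0.8, -0.4, -0.4]
finger_gap: 0.627
grasp_force: 63.2
```

Run:
```python
from plan import *
p,R,o=now(); print(p,o["tcp_rot"],o["force"],o["finger_gap"],o["grasp_force"])
plan(p,R,[(574.5,-63.9,62,rot(173.8))],3)
```

```text
[573.98257059 -63.4144204  128.64826581] [-1.79987916e+02 -1.71108148e-01  1.73850463e+02] [ 0.84550586 -0.44070797 -0.38916444] 0.626846197231548 63.24497938156128
[-0.006, -0.003, 0.555] [0.0, -0.006, 0.002] rows 2 [574. -64.  62.]
```

Call:
apply_moves --steps '[[[-0.004,-0.003,0.2],[0,-0.006,0],0],[[-0.004,-0.003,0.4],[0,-0.006,0],0],[[-0.004,-0.003,0.555],[0,-0.006,0],0],[[-0.004,-0.003,0.555],[0,-0.006,0],0],[[-0.004,-0.003,0.555],[0,-0.006,0],0],[[-0.004,-0.003,0.555],[0,-0.006,0],0]]'

```text
clock: 27.45
eef_pos: [576.4, -65.1, 64.6]
tcp_rot: [-180.0, 0.3, 173.7]
force: [-1.1, 0.4, -1.1]
finger_gap: 0.631
grasp_force: 63.2
```

Call:
apply_moves --steps '[[[0,0,0.03],[0,0,0],0],[[0,0,0.06],[0,0,0],0],[[0,0,0.06],[0,0,0],0],[[0,0,0.06],[0,0,0],0],[[0,0,0.06],[0,0,0],0]]'

```text
clock: 27.95
eef_pos: [575.7, -64.4, 56.8]
tcp_rot: [-180.0, 0.2, 173.8]
force: [-0.6, -0.7, -0.6]
finger_gap: 0.632
grasp_force: 63.2
```

Call:
apply_moves --steps '[[[0.008,0.004,0.02],[0,0.006,0],0],[[0.008,0.004,0.04],[0,0.006,0],0],[[0.008,0.004,0.04],[0,0.006,0],0],[[0.008,0.004,0.04],[0,0.006,0],0],[[0.008,0.004,0.04],[0,0.006,0],0]]'

```text
clock: 28.45
eef_pos: [574.8, -63.9, 51.8]
tcp_rot: [-180.0, 0.0, 173.8]
force: [0.3, 0.3, -0.2]
finger_gap: 0.626
grasp_force: 63.2
```

Call:
apply_moves --steps '[[[0,0,0.007],[0,0,0],0],[[0,0,0.007],[0,0,0],0],[[0,0,0.007],[0,0,0],0]]'

```text
clock: 28.75
eef_pos: [574.9, -63.9, 51.1]
tcp_rot: [-180.0, 0.0, 173.8]
force: [0.1, 1.1, 0.0]
finger_gap: 0.632
grasp_force: 63.3
```

Call:
apply_moves --steps '[[[0,0,0.006],[0,0,0],0],[[0,0,0.006],[0,0,0],0],[[0,0,0.006],[0,0,0],0]]'

```text
clock: 29.05
eef_pos: [574.9, -63.9, 50.9]
tcp_rot: [-180.0, 0.0, 173.8]
force: [-1.8, 0.4, 5.5]
finger_gap: 0.628
grasp_force: 63.9
```

Contact. Releasing, rising, and moving aside for a final look.

Call:
apply_moves --steps '[[[0,0,0],[0,0,0],0.85],[[0,0,0],[0,0,0],0.85],[[0,0,0],[0,0,0],0.85],[[0,0,0],[0,0,0],0.85],[[0,0,-0.3],[0,0,0],0.85],[[0,0,-0.6],[0,0,0],0.85],[[0,0,-1],[0,0,0],0.85],[[0,0,-1],[0,0,0],0.85]]'

```text
clock: 29.85
eef_pos: [578.9, -64.8, 176.9]
tcp_rot: [-179.9, 0.6, 173.8]
force: [1.2, -0.7, 0.1]
finger_gap: 0.846
grasp_force: 0.0
```

Call:
apply_moves --steps '[[[0.3,1,-0.2],[0,0,0],0.85],[[0.3,1,-0.2],[0,0,0],0.85],[[0.3,1,-0.2],[0,0,0],0.85],[[0.3,1,-0.2],[0,0,0],0.85]]'

```text
clock: 30.25
eef_pos: [551.4, 62.6, 194.8]
tcp_rot: [180.0, 0.0, 174.1]
force: [1.1, -0.0, -0.6]
finger_gap: 0.854
grasp_force: 0.0
```

Call:
apply_moves --steps '[[[0.3,1,0],[0,0,0],0.85],[[0.3,1,0],[0,0,0],0.85],[[0.3,1,0],[0,0,0],0.85],[[0.3,1,0],[0,0,0],0.85],[[0.3,1,0],[0,0,0],0.85]]'

```text
clock: 30.75
eef_pos: [529.2, 182.1, 193.7]
tcp_rot: [-179.9, -0.0, 173.8]
force: [-0.2, 0.1, -0.3]
finger_gap: 0.846
grasp_force: 0.0
```

Run:
```python
from h import *
from plant import eyes
c=eyes.camera("top"); s=eyes.camera("side")
L=[ortho(c,574,-64,61,400,440,2),ortho(s,574,-64,61,400,440,2)]
cv2.imwrite("pics/f.png",np.hstack([i.astype(np.uint8) for i in L]))
```

```text
(no output)
```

View pics/f.png

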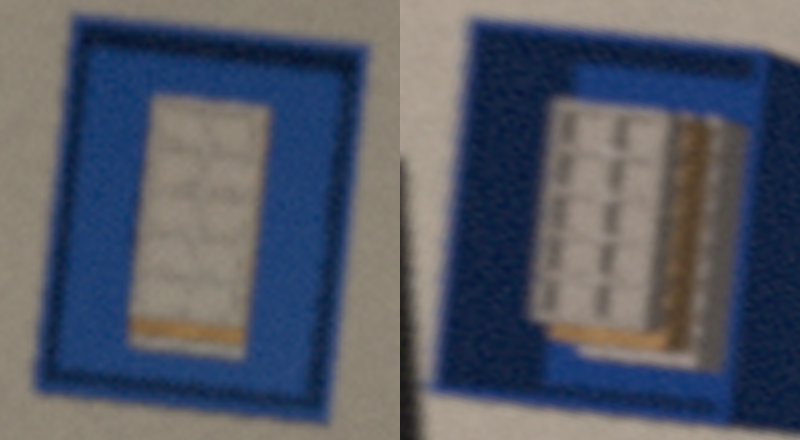

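The palette lies flat with wells up, but it sits about 5 mm too far forward. In the top view the block shows a 10 mm strip at (187,330) and nothing at the other end. Taking it again to shift it.

Run:
```python
from plan import *
p,R,o=now(); print(p,o["tcp_rot"])
plan(p,R,[(550,60,170,rot(173.8)),(574.9,-63.9,130,rot(173.8)),(574.9,-63.9,60,rot(173.8))],3)
```

```text
[529.50144019 181.21174159 193.85451067] [-1.79948031e+02 -9.60712568e-04  1.73696838e+02]
[-0.281, -0.985, 0.2] [-0.002, 0.0, -0.004] rows 3 [550.  60. 170.] 
[-0.317, -1.004, 0.333] [0.0, 0.0, 0.0] rows 3 [575. -64. 130.]   TOO BIG
[0.0, 0.0, 0.583] [0.0, 0.0, 0.0] rows 2 [575. -64.  60.]
```

Call:
apply_moves --steps '[[[-0.281,-0.999,0.2],[0,0,0],0.85],[[-0.281,-0.999,0.2],[0,0,0],0.85],[[-0.281,-0.999,0.2],[0,0,0],0.85],[[-0.281,-0.999,0.2],[0,0,0],0.85]]'

```text
clock: 31.25
eef_pos: [550.0, 54.8, 169.3]
tcp_rot: [-179.9, -0.0, 173.4]
force: [-0.9, 0.8, 0.8]
finger_gap: 0.85
grasp_force: 0.0
```

Call:
apply_moves --steps '[[[-0.317,-0.99,0.333],[0,0,0],0.85],[[-0.317,-0.99,0.333],[0,0,0],0.85],[[-0.317,-0.99,0.333],[0,0,0],0.85],[[-0.317,-0.99,0.333],[0,0,0],0.85],[[-0.317,-0.99,0.333],[0,0,0],0.85],[[-0.317,-0.99,0.333],[0,0,0],0.85]]'

```text
clock: 31.85
eef_pos: [574.6, -62.0, 130.6]
tcp_rot: [180.0, 0.0, 173.8]
force: [0.4, 0.7, 0.5]
finger_gap: 0.849
grasp_force: 0.0
```

Call:
apply_moves --steps '[[[0,0,0.2],[0,0,0],0.85],[[0,0,0.4],[0,0,0],0.85],[[0,0,0.58],[0,0,0],0.85],[[0,0,0.58],[0,0,0],0.85],[[0,0,0.58],[0,0,0],0.85],[[0,0,0.58],[0,0,0],0.85]]'

```text
clock: 32.45
eef_pos: [575.8, -62.2, 62.2]
tcp_rot: [-180.0, 0.1, 173.8]
force: [-0.5, -0.5, 0.1]
finger_gap: 0.853
grasp_force: 0.0
```

Run:
```python
from plan import *
p,R,o=now(); print(p,o["tcp_rot"])
plan(p,R,[(574.9,-63.9,51.5,rot(173.8))],3)
```

```text
[575.79057452 -62.16192246  62.24330271] [-1.79974268e+02  1.41759410e-01  1.73841920e+02]
[0.006, -0.015, 0.09] [-0.001, 0.005, 0.001] rows 1 [575. -64.  51.]
```

Call:
apply_moves --steps '[[[0.006,-0.015,0.04],[0,0.003,0],0.85],[[0.006,-0.015,0.085],[0,0.003,0],0.85],[[0.006,-0.015,0.085],[0,0.003,0],0.85],[[0.006,-0.015,0.085],[0,0.003,0],0.85]]'

```text
clock: 32.85
eef_pos: [573.6, -64.3, 50.4]
tcp_rot: [-180.0, -0.1, 173.8]
force: [-0.3, 1.4, 0.8]
finger_gap: 0.854
grasp_force: 0.0
```

Call:
apply_moves --steps '[[[0,0,0],[0,0,0],0],[[0,0,0],[0,0,0],0],[[0,0,0],[0,0,0],0],[[0,0,0],[0,0,0],0],[[0,0,0],[0,0,0],0],[[0,0,0],[0,0,0],0]]'

```text
clock: 33.45
eef_pos: [574.2, -64.4, 51.2]
tcp_rot: [-180.0, -0.0, 173.8]
force: [-0.8, 0.4, 5.3]
finger_gap: 0.631
grasp_force: 63.5
```

Call:
apply_moves --steps '[[[0,0,-0.03],[0,0,0],0],[[0,0,-0.05],[0,0,0],0],[[0,0,-0.05],[0,0,0],0],[[0.02,0,-0.05],[0,0,0],0],[[0.039,0,-0.05],[0,0,0],0],[[0.039,0,-0.05],[0,0,0],0],[[0.039,0,-0.05],[0,0,0],0]]'

```text
clock: 34.15
eef_pos: [568.9, -63.7, 56.4]
tcp_rot: [-180.0, -0.1, 173.8]
force: [-0.0, -0.8, -0.1]
finger_gap: 0.635
grasp_force: 62.9
```

Call:
apply_moves --steps '[[[0,0,0.02],[0,0,0],0],[[0,0,0.04],[0,0,0],0],[[0,0,0.04],[0,0,0],0],[[0,0,0.04],[0,0,0],0]]'

```text
clock: 34.55
eef_pos: [569.0, -63.7, 51.5]
tcp_rot: [-180.0, -0.1, 173.8]
force: [0.3, 0.3, -0.7]
finger_gap: 0.628
grasp_force: 63.0
```

Call:
apply_moves --steps '[[[0,0,0.005],[0,0,0],0],[[0,0,0.005],[0,0,0],0],[[0,0,0.005],[0,0,0],0]]'

```text
clock: 34.85
eef_pos: [569.2, -63.7, 51.2]
tcp_rot: [-180.0, -0.1, 173.8]
force: [-0.1, -0.1, 0.4]
finger_gap: 0.631
grasp_force: 63.0
```

Call:
apply_moves --steps '[[[0,0,0],[0,0,0],0.85],[[0,0,0],[0,0,0],0.85],[[0,0,0],[0,0,0],0.85],[[0,0,0],[0,0,0],0.85],[[0,0,-0.3],[0,0,0],0.85],[[0,0,-0.6],[0,0,0],0.85],[[0,0,-1],[0,0,0],0.85],[[0,0,-1],[0,0,0],0.85]]'

```text
clock: 35.65
eef_pos: [573.5, -64.7, 177.8]
tcp_rot: [-179.9, 0.6, 173.8]
force: [0.8, 0.7, -0.6]
finger_gap: 0.851
grasp_force: 0.0
```

Call:
apply_moves --steps '[[[0.3,1,-0.2],[0,0,0],0.85],[[0.3,1,-0.2],[0,0,0],0.85],[[0.3,1,-0.2],[0,0,0],0.85],[[0.3,1,-0.2],[0,0,0],0.85]]'

```text
clock: 36.05
eef_pos: [546.0, 62.7, 195.8]
tcp_rot: [180.0, -0.0, 174.1]
force: [0.3, -0.4, -0.8]
finger_gap: 0.852
grasp_force: 0.0
```

Call:
apply_moves --steps '[[[0.3,1,0],[0,0,0],0.85],[[0.3,1,0],[0,0,0],0.85],[[0.3,1,0],[0,0,0],0.85],[[0.3,1,0],[0,0,0],0.85],[[0.3,1,0],[0,0,0],0.85]]'

```text
clock: 36.55
eef_pos: [523.8, 182.2, 194.7]
tcp_rot: [-179.9, -0.1, 173.8]
force: [0.4, -0.7, 0.6]
finger_gap: 0.85
grasp_force: 0.0
```

Run:
```python
from h import *
from plant import eyes
c=eyes.camera("top"); L=[]
# ideal outlines drawn at each height for reference: projected edges of palette/block/slab ends along x, centred at 574.4,-63.5, yaw -6.2
t=ortho(c,574,-64,61,400,440,2).astype(np.uint8)
# palette blob (grey, not orange / blue) and orange strip, by column sampling along own axis
M=cv2.getRotationMatrix2D((200,220),6.2,1); rt=cv2.warpAffine(t,M,(400,440))
st=rt[:,180:220].astype(float).mean(1)  # BGR per row
for r in list(range(84,112,2))+list(range(316,364,2)): print(r,st[r].round(0))
```

```text
84 [110.  60.  27.]
86 [110.  60.  27.]
88 [110.  60.  28.]
90 [109.  60.  30.]
92 [109.  61.  35.]
94 [107.  63.  44.]
96 [103.  68.  57.]
98 [99. 74. 73.]
100 [95. 83. 90.]
102 [ 90.  91. 104.]
104 [ 86.  99. 117.]
106 [ 85. 106. 127.]
108 [ 87. 111. 133.]
110 [ 91. 114. 135.]
316 [122. 136. 144.]
318 [123. 136. 144.]
320 [123. 136. 144.]
322 [122. 135. 143.]
324 [119. 133. 141.]
326 [114. 129. 138.]
328 [109. 125. 136.]
330 [102. 120. 133.]
332 [ 94. 115. 131.]
334 [ 86. 110. 128.]
336 [ 83. 107. 126.]
338 [ 85. 107. 125.]
340 [ 92. 111. 125.]
342 [101. 117. 127.]
344 [109. 121. 129.]
346 [114. 122. 128.]
348 [114. 119. 124.]
350 [111. 113. 116.]
352 [108. 103. 103.]
354 [106.  92.  88.]
356 [107.  82.  73.]
358 [109.  74.  59.]
360 [111.  70.  49.]
362 [114.  67.  42.]
```

```bash
python3 -c "
from plant import job
print(job.finish_job())"
```

```text
the job is handed in; nothing more can be done
None
```

The job is handed in: slab, block and palette are stacked flat in the box in that order, centred on each other to about 1–2 mm by the camera, at about 37 s; I took the palette a second time to correct a 5 mm offset, and I viewed 12 pictures, two over the limit of 10.

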